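Crank the lift level and slide the raw teapot's board onto the kiln shelf

ROBOT

A 6-joint arm with a two-finger parallel gripper is mounted at the origin on a cart in front of the work surface, level with it; the furniture and walls round the work are solid. World frame = base frame: x ahead of the robot, y to its left, z up, the work surface at z = 0. Lengths are in m, angles in rad, forces in N, time in s.
With the tool pointing down it reaches from about 0.4 to 0.825 m from the base axis. Payload 7 kg.
Tool frame: the origin (TCP) lies midway between the tips of the shut fingers; the grasp point (between the pads) lies 19 mm behind it; z points along the fingers, y is the direction in which the jaws open and shut (so a half turn about z gives the same grasp; the last joint's range is limited). The gripper opens to 88 mm and grips with 3 to 60 N. Pads are 19 mm wide; open, the fingers measure 130 mm over their backs; the gripper's body (78 mm by 193 mm) begins 47 mm behind the grasp point.
Start: joints at [-0.922, 0.359, 0.012, 0, -1.224, -0.288], TCP at [0.238, -0.632, 0.227] pointing down, gripper open.
Joint ranges: [-3.07, 3.07], [-1.43, 2.12], [-1.02, 1.25], [-3.03, 1.67], [-3.05, -0], [-3.03, 3.03]. Speed limits (rad/s): [2.39, 2.39, 3.01, 3.14, 3.14, 3.14].

INTERFACE

Orientations are given as [roll, pitch, yaw] about the fixed x, y, z axes, in that order (R = Rz(yaw) Ry(pitch) Rx(roll)).
In Python, from workcell import manip gives the robot as it stands. The module is installed in compiled form; this text tells all that it offers.
- The arm moves only by the tool step_arm, never from a script. Its argument "commands" is a list of rows, each a list of 5 numbers: the shift along the tool's x, y, z in mm, then the turn about the tool's z in rad, then the finger opening in mm, from 0 to 87.6. In form: [[tx, ty, tz, turn, jaw], ...]. A call has 1 to 12 rows; each row shifts and turns the commanded pose from where the row before left it, along the tool's axes as they then stand; what a row does not reach is not made up. A row lasts 1/12 s, in which the tool goes at most 41.7 mm and 7.16 degrees, less where a joint would pass 70% of its speed; a pose out of reach is approached as far as the arm can. A call is refused whole if a number of a shift passes 41.7 or a number of a turn 0.125, either way. A call with a gripper value outside its range is refused whole. The fingers move at their own pace and stop on an object; "newtons" is the grip in N (left out, the last holds). Time passes only in rows, so rows that do not move let the fingers close. It gives the time, the measured TCP pose, the force and the opening at its end, in the units of the state.
- manip.read_state(): the state, without advancing time (a new reading comes with each control period).
- manip.snapshot(name): name is "scene" or "top" or "wrist"; returns a dict with "img" (420x560x3 uint8, red, green, blue), "depth" (420x560 float32, m along the optical axis (not along the pixel's ray), 0 where there is no reading), "camera_matrix" (3x3 intrinsics, pixels), "R" (3x3) and "t" (3): a world point X has camera coordinates R X + t. Camera axes: x right, y down, z forward; pixel columns grow to the right and rows downward; lengths in m; the calibration is good to about 2 mm. A picture is of the moment at which its call begins.
- manip.finish_job(): hands the job in, once; it reports no verdict.
The state is a dict: "clock": time; "qpos": joint angles; "joint_velocities": joint speeds; "effort": joint torques, N m; "eef_pos": TCP position; "eef_rot": TCP orientation; "contact_force": force on the tool from outside, world axes, zero at the start; "moment": the same for the moment, N m; "opening": finger opening in m.
Only numpy, scipy, OpenCV 4.12 (cv2) and the standard library are available. Lean on these libraries where they do the work, as an engineer would, in place of code of your own. Each camera call takes 0.05 s, during which the arm holds its last target. There are 200 camera calls.

TASK

Fold the crank handle on the lift's handwheel up until it stands upright, and wind the platform up with it until the platform's top is flush with the top of the kiln shelf beside it. Then slide the board with the raw teapot across, flat and without lifting it, until the whole board lies on the shelf, not hanging over any edge, with the teapot still upright on it. The clay is soft: do not touch the teapot with the robot, and leave the other things on the bench where they are.

Things in the scene. Friction and masses are not known exactly. Their poses are not given: they have to be found in the camera images.
- crank_handle (a joint): Folding crank handle of the lift's handwheel: dark wooden grip, round, 57 mm long, 16 to 21 mm thick, which also revolves freely about its own axis. Rad: 0 = folded flat over the wheel towards the hub, 1.571 = upright at its stop; starts at 0 to 0.3. Its friction hinge (0.08 N m) stays at any angle. Folded, 25 mm or more is free on both sides of the grip.
- handle_pivot (a point): Hinge axis of the crank handle, in a small steel fork on the wheel's rim, 56 mm from the wheel's axis and 16 mm above the rim's mid-plane. The hinge pin is level, tangent to the rim; the point's y axis is along the pin. The handle swings in the vertical plane through this point and the wheel's axis.
- handle_end (a point): Free end of the handle, on its centre line, 70 mm from the hinge axis. The wooden grip covers from 13 to 70 mm from the hinge axis.
- wheel_center (a point): Centre of the handwheel on its vertical axis, in the mid-plane of the rim, 218 mm above the bench. Steel wheel, 141 mm across, rim bar 13 mm thick, three spokes (none under the folded handle), hub 28 mm across with its top 5 mm above this point. The folded grip lies over the hub, its underside 6 mm above this point.
- handwheel (a joint): Angle of the handwheel in rad, 0 at the start (platform at its lowest), growing clockwise seen from above. Clockwise raises the platform 24 mm a turn (3.82 mm a rad), up to 16 rad. It takes about 0.2 N m (4 N at the handle), does not run back under load and can be wound back.
- platform_edge (a point): Top of the lift's platform at the middle of its edge next to the shelf. Level steel plate, 210 mm long towards the shelf, 230 mm wide, 8 mm thick, carried by a column of two rods and a screw on its side away from the robot, under the handwheel. Axes: y away from the shelf, x towards the column, z up. The handwheel's axis is at x = 165, y = 105 mm.
- kiln_shelf: Beige fixed kiln shelf on four clay props, 4 to 7 mm from the platform's edge. Origin: top surface, middle of the rounded edge (radius 9 mm) facing the platform. x along that edge, y towards the platform, z up: the plate spans y = -250 to 0 and x = -95 to 95 mm, 18 mm thick. Its top is 72 to 96 mm above the bench, differing by start (the platform starts at 50 mm).
- ware_board: Loose wooden board on the platform: 200 mm long (its y axis, the direction of the slide), 140 mm wide (x), 18 mm thick, both ends rounded over (radius 9 mm). Origin: middle of its underside. With the teapot about 0.6 kg. Its +y end, away from the shelf, is the one to push.
- raw_teapot: Dark brown unfired teapot without lid, loose, standing about the middle of the board (the other teapot, on the banding wheel, has no part in this). Origin: middle of its foot; 155 mm from spout to handle (its x axis, roughly along the board), 106 mm wide, 68 mm high. The board sticks out at least 20 mm behind it.
- lid: Dark teapot lid lying on the bench, 80 mm across, 34 mm high; bystander, origin under its centre.
- mallet: Small wooden mallet lying on the bench, 150 mm long; bystander.
- cork: Cork block, 58 x 55 x 22 mm; bystander, origin under its centre.
- slip: Small grey cup, 65 mm across, 47 mm high; bystander, origin under its centre.

How it is judged:
On the way, in this order (a step that is already met when the one before it is completed fails the run):
1. the crank handle stands upright (1.4 rad or more) while the platform is still within 4 mm of its lowest place (value of joint crank_handle above 1.4 rad and distance of platform_edge from where it was at the start of the episode below 0.004 m), for 0.1 s.
2. with the handle upright, the platform has come to rest flush with the shelf (within 3 mm) and the board is still on the platform (z of platform_edge in the frame of kiln_shelf between -0.003 and 0.003 m and velocity of joint handwheel between -0.15 and 0.15 rad/s and value of joint crank_handle above 1.2 rad and y of ware_board in the frame of kiln_shelf above 0.085 m), for 0.3 s.
At the end, for the whole second after the job is handed in: Board at rest flat on the kiln shelf (within 3 mm), centre 100 to 152 mm in from the entry edge, within 30 mm of the middle line, turned under 0.2 rad; teapot upright on the board; platform still level with the shelf within 4 mm (y of ware_board in the frame of kiln_shelf between -0.152 and -0.1 m and x of ware_board in the frame of kiln_shelf between -0.03 and 0.03 m and angle between the y axis of ware_board and the y axis of kiln_shelf, either way round below 0.2 rad and z of ware_board in the frame of kiln_shelf between -0.003 and 0.003 m and angle between ware_board's own z axis and vertical below 0.04 rad and angle between raw_teapot's own z axis and vertical below 0.08 rad and z of raw_teapot in the frame of ware_board between 0.015 and 0.022 m and z of platform_edge in the frame of kiln_shelf between -0.004 and 0.004 m and linear speed of each of ware_board, raw_teapot below 0.01 m/s); the robot touches nothing.
It fails at once if the robot touches the teapot (contact force between any of the fingers, the arm and raw_teapot above 0.5 N).
It fails at once if the teapot tips by more than 0.25 rad (angle between raw_teapot's own z axis and vertical above 0.25 rad).
It fails at once if the board is lifted more than 15 mm above the shelf's top, or pitched by more than 0.15 rad (z of ware_board in the frame of kiln_shelf above 0.015 m or angle between ware_board's own z axis and vertical above 0.15 rad).
It fails at once if a bystander (lid, mallet, cork block or cup) is moved by more than 30 mm (distance of any of lid, mallet, cork, slip from where it was at the start of the episode above 0.03 m).
It also fails if it takes over 72 s, if anything falls off the work surface, if the arm or the gripper's body presses on something with over 40 N, if the wrist force passes 120 N, or if a joint passes its speed limit or range.

## Working session

There is one attempt and no reset: what is moved stays moved. The work goes in short steps, Python scripts to look and compute and a tool call to move; the robot and the scene stay as the last step left them, time stands still between calls to the robot, and variables do not carry over. Pictures are saved under pics/ and viewed, about 8 in all and at most 12, crops included, and the job is handed in when it is done.

Besides the shell and the picture viewer there is one more tool, called after "Request:" in YAML: its name, and indented under it one key for each argument. step_arm: Moves the arm, as the interface text tells. Its arguments: {"type":"object","properties":{"commands":{"type":"array","items":{"type":"array","items":{"type":"number"}}},"newtons":{"type":"number"}},"required":["commands"]}

```bash
mkdir -p pics
cat > h.py <<'E'
from workcell import manip
import numpy as np, cv2
def snap(n,f=None):
    s=manip.snapshot(n)
    if f: cv2.imwrite('pics/'+f,s['img'][:,:,::-1])
    return s
def cloud(s):
    d=s['depth'];K=s['camera_matrix'];v,u=np.mgrid[:d.shape[0],:d.shape[1]]
    p=np.stack([(u-K[0,2])/K[0,0]*d,(v-K[1,2])/K[1,1]*d,d],-1)
    return (p-s['t'])@s['R']
def ray(s,u,v,z):
    K=s['camera_matrix'];c=-s['R'].T@s['t'];r=s['R'].T@np.linalg.inv(K)@[u,v,1]
    return c+r*(z-c[2])/r[2]
E
python3 - <<'E'
from h import *
a=snap('scene','a.png');b=snap('top','b.png')
np.savez('ab.npz',**{k+n:x[k] for n,x in (('a',a),('b',b)) for k in x})
print(manip.read_state())
for s in(a,b): print(-s['R'].T@s['t'],s['R'][2],s['camera_matrix'][0,0])
E
```

```text
{'clock': 0.1, 'qpos': array([-9.21903737e-01,  3.59333383e-01,  1.11306178e-02, -2.67248032e-04,
       -1.22412352e+00, -2.88108678e-01]), 'joint_velocities': array([-0.00048294, -0.00011774,  0.00308836,  0.0008186 , -0.00028263,
       -0.00180741]), 'effort': array([-1.47921295e-03, -5.84165668e+01,  2.93751812e+01,  7.01554075e+00,
        1.01598114e-02, -3.16669775e-05]), 'eef_pos': array([ 0.2380833 , -0.63113664,  0.22570347]), 'eef_rot': array([ 3.14005436e+00, -1.93869183e-04, -2.78089959e+00]), 'contact_force': array([-0.00286385, -0.3994777 , -0.36350311]), 'moment': array([ 0.00921428,  0.00812057, -0.03419409]), 'opening': 0.08781632891368395}
[-0.04351846 -1.00590131  0.9864412 ] [ 0.50166831  0.54495029 -0.67183189] 521.116565155466
[ 0.46359255 -0.30445225  1.25051263] [ 0.10244797  0.00827934 -0.99470391] 388.4660512345313
```

View pics/a.png

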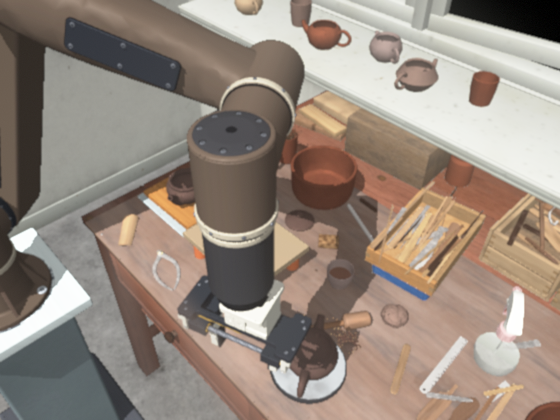

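View pics/b.png

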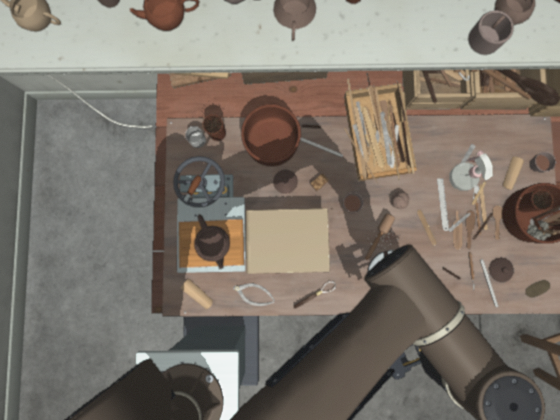

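The top view shows the wheel at about (200,182), platform and board at (211,243), shelf at (288,241), and the grip near (194,186). Now I'll measure these.

Run:
```python
from h import *
z=np.load('ab.npz');b={k:z[k+'b'] for k in('img','depth','camera_matrix','R','t')}
P=cloud(b);
cv2.imwrite('pics/c.png',cv2.resize(b['img'][140:290,150:350],None,fx=4,fy=4,interpolation=cv2.INTER_CUBIC)[:,:,::-1])
hsv=cv2.cvtColor(b['img'],cv2.COLOR_RGB2HSV)
print(hsv[240,290],P[225:260:8,260:320:12,2].round(4), 'board z',P[262:266,185:200:5,2].round(4))
# shelf mask
d=np.abs(hsv.astype(int)-hsv[240,290].astype(int));m=((d[...,0]<8)&(d[...,1]<45)&(d[...,2]<50)).astype('uint8')
m[:, :240]=0;m[:200]=0;m[280:]=0
c=max(cv2.findContours(m,0,1)[0],key=cv2.contourArea);r=cv2.minAreaRect(c);bx=cv2.boxPoints(r);zs=np.median(P[225:260,260:320,2]);print('shelf',zs,bx)
for u,v in bx: print(ray(b,u,v,zs).round(4))
h=hsv[255:270,182:240];print(np.median(h.reshape(-1,3),0))
m=((hsv[...,0]<20)&(hsv[...,1]>170)&(hsv[...,2]>150)).astype('uint8');m[:,:165]=0;m[:,250:]=0;m[:205]=0;m[280:]=0
c=max(cv2.findContours(m,0,1)[0],key=cv2.contourArea);r=cv2.minAreaRect(c);bx=cv2.boxPoints(r)
print('board',r)
for u,v in bx: print(ray(b,u,v,.068).round(4))
# wheel by height
q=(P[...,2]>.205)&(P[...,2]<.232);q[:150]=0;q[215:]=0;q[:,:160]=0;q[:,240:]=0
pts=P[q];print('wheel',len(pts),cv2.minEnclosingCircle(pts[:,:2].astype('float32')),np.median(pts[:,2]))
q2=(P[...,2]>.224)&(P[...,2]<.30);q2[:150]=0;q2[215:]=0;q2[:,:160]=0;q2[:,240:]=0
for p,i in zip(P[q2],np.argwhere(q2)):print(i,hsv[tuple(i)],p.round(3)) if 0 else None
print(len(P[q2]),P[q2].mean(0),P[q2].min(0),P[q2].max(0))
```

```text
[ 20  56 186] [[0.075  0.0711 0.0696 0.0708 0.078 ]
 [0.0736 0.076  0.0736 0.0769 0.073 ]
 [0.0777 0.0744 0.0742 0.0798 0.0728]
 [0.0745 0.0741 0.0765 0.0728 0.0743]
 [0.075  0.0736 0.0771 0.0776 0.0783]] board z [[0.0663 0.0651 0.0709]
 [0.065  0.0632 0.0636]
 [0.0666 0.0709 0.0642]
 [0.067  0.0726 0.0682]]
shelf 0.07494965436423023 [[239.78677 278.22235]
 [241.00601 202.62915]
 [334.1108  204.13086]
 [332.89157 279.72406]]
[ 0.381  -0.1734  0.0749]
[ 0.6087 -0.1764  0.0749]
[ 0.6017 -0.46    0.0749]
[ 0.3747 -0.4514  0.0749]
[ 15. 120. 191.]Traceback (most recent call last):
  File "<stdin>", line 14, in <module>
ValueError: max() iterable argument is empty
```

View pics/c.png

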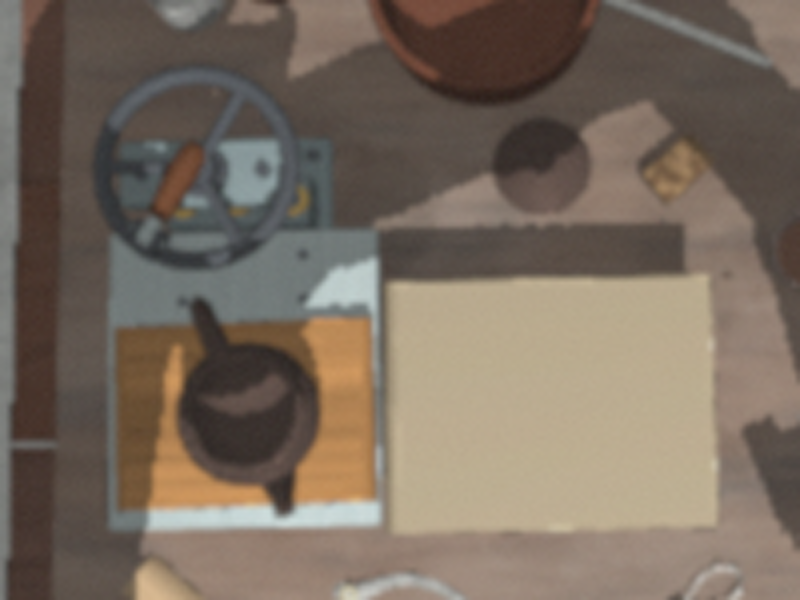

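The crop shows the grip running from (155,215) to (195,150), the fork at (147,238), and the wheel centred near (197,167). The platform spans v 230–527, the board v 318–508 and the shelf v 278–530. The teapot body is about 45 mm clear of the board's left end.

Run:
```python
from h import *
z=np.load('ab.npz');b={k:z[k+'b'] for k in('img','depth','camera_matrix','R','t')}
P=cloud(b);hsv=cv2.cvtColor(b['img'],cv2.COLOR_RGB2HSV)
cr=lambda u,v,h:ray(b,150+(u+.5)/4-.5,140+(v+.5)/4-.5,h).round(4)
print('shelf z',np.median(P[215:265,255:322,2]),'board',np.median(P[262:266,182:205,2]),'bench',np.median(P[280:286,255:300,2]))
zs=.075
for n,u,v in(('s',386,278),('s',712,276),('s',718,530),('s',390,533)):print('shelf',cr(u,v,zs))
for u,v in((112,230),(378,230),(380,526),(112,527)):print('plat',cr(u,v,.05))
for u,v in((116,328),(370,318),(376,497),(118,510)):print('board',cr(u,v,.066))
q=(P[...,2]>.205)&(P[...,2]<.228);q[:150]=0;q[215:]=0;q[:,:160]=0;q[:,240:]=0
pts=P[q];print('wheel',len(pts),cv2.minEnclosingCircle(pts[:,:2].astype('float32')))
for u,v in((197,65),(197,269),(95,167),(299,167)):print('rim',cr(u,v,.218))
m=((hsv[...,0]<14)&(hsv[...,1]>110)).astype('uint8');m[:172]=0;m[200:]=0;m[:,:184]=0;m[:,206:]=0
c=max(cv2.findContours(m,0,1)[0],key=cv2.contourArea);r=cv2.minAreaRect(c);print(r,(np.array(r[0])-[150,140])*4)
i=m>0;print('grip',P[i].mean(0),np.percentile(P[i][:,2],[10,50,90]))
for u,v in cv2.boxPoints(r):print(ray(b,u,v,.236).round(4))
print('pivot',cr(147,238,.234))
```

```text
shelf z 0.07492673389605026 board 0.06699997559374934 bench -0.0008187475017141026
shelf [ 0.5887 -0.1921  0.075 ]
shelf [ 0.5881 -0.44    0.075 ]
shelf [ 0.3972 -0.4407  0.075 ]
shelf [ 0.3967 -0.1953  0.075 ]
plat [0.6308 0.0246 0.05  ]
plat [ 0.629  -0.1834  0.05  ]
plat [ 0.4006 -0.1854  0.05  ]
plat [0.4012 0.0201 0.05  ]
board [0.5528 0.0157 0.066 ]
board [ 0.5589 -0.179   0.066 ]
board [ 0.4231 -0.1839  0.066 ]
board [0.4148 0.0115 0.066 ]
wheel 895 ((0.6482083797454834, -0.07594065368175507), 0.07105796039104462)
rim [ 0.72   -0.0771  0.218 ]
rim [ 0.5806 -0.079   0.218 ]
rim [ 0.6504 -0.0091  0.218 ]
rim [ 0.6492 -0.1469  0.218 ]
((193.9264678955078, 184.4558868408203), (5.830951690673828, 18.693342208862305), 30.963754653930664) [175.70587158 177.82354736]
grip [ 0.63445913 -0.07413306  0.25714281] [0.24274336 0.2468566  0.25079307]
[ 0.6211 -0.0499  0.236 ]
[ 0.6639 -0.0747  0.236 ]
[ 0.6557 -0.0881  0.236 ]
[ 0.613  -0.0633  0.236 ]
pivot [ 0.5997 -0.0491  0.234 ]
```

Request:
step_arm:
  commands:
    - [0, 0, -30, 0, 87]
    - [0, 0, -30, 0, 87]
    - [0, 0, -30, 0, 87]
    - [0, 0, -30, 0, 87]
    - [-30, 22, 0, 0, 87]
    - [-30, 22, 0, 0, 87]
    - [-30, 22, 0, 0, 87]
    - [-30, 22, 0, 0, 87]
    - [-30, 22, 0, 0, 87]
    - [-30, 22, 0, 0, 87]
    - [-30, 22, 0, 0, 87]
    - [-30, 22, 0, 0, 87]

```text
clock: 1.1
eef_pos: [0.4011, -0.3803, 0.3464]
eef_rot: [3.141, -0.0, -2.781]
contact_force: [1.0, 0.0, 0.5]
opening: 0.087
```

Request:
step_arm:
  commands:
    - [-30, 22, 0, 0, 87]
    - [-30, 22, 0, 0, 87]
    - [-30, 22, 0, 0, 87]
    - [-30, 22, 0, 0, 87]
    - [-30, 22, 0, 0, 87]
    - [-30, 22, 0, 0, 87]
    - [-30, 22, 0, 0, 87]
    - [-30, 22, 0, 0, 87]
    - [-30, 22, 0, 0, 87]
    - [-15, 11, 0, 0, 87]
    - [0, 0, 0, 0.12, 87]
    - [0, 0, 0, 0.12, 87]

```text
clock: 2.1
eef_pos: [0.594, -0.0846, 0.3455]
eef_rot: [3.142, -0.002, -3.024]
contact_force: [-1.6, 0.1, 0.3]
opening: 0.0872
```

Request:
step_arm:
  commands:
    - [0, 0, 0, 0.12, 87]
    - [0, 0, 0, 0.12, 87]
    - [0, 0, 0, 0.12, 87]
    - [0, 0, 0, 0.12, 87]
    - [0, 0, 0, 0.12, 87]
    - [0, 0, 0, 0.04, 87]
    - [0, 0, 0, 0, 87]

```text
clock: 2.68
eef_pos: [0.5933, -0.0862, 0.3462]
eef_rot: [-3.141, -0.001, 2.62]
contact_force: [0.2, 1.8, -0.8]
opening: 0.087
```

Run:
```python
from h import *
s=snap('wrist','w1.png');P=cloud(s);np.savez('w1.npz',**s)
st=manip.read_state();print(st['clock'],st['eef_pos'],st['eef_rot'],st['qpos'],-s['R'].T@s['t'],s['R'])
```

```text
2.7333 [ 0.5933426  -0.08617418  0.3462848 ] [-3.14129845e+00 -5.04404062e-04  2.62334636e+00] [ 1.81327912e-01  1.82899375e-01  4.00047214e-02 -1.00699615e-04
 -1.42847704e+00 -2.27035614e+00] [ 0.52558317 -0.04846565  0.50387246] [[ 4.98429306e-01  8.66930240e-01  4.32277780e-04]
 [ 8.30796233e-01 -4.77796908e-01  2.85460564e-01]
 [ 2.47680937e-01 -1.41922776e-01 -9.58390359e-01]]
```

View pics/w1.png

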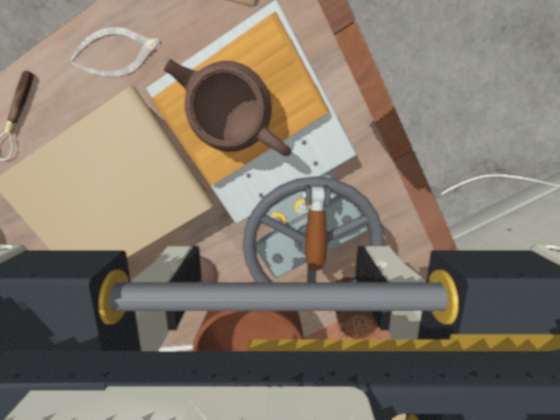

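The wrist view shows the handle vertical in the picture (columns about 316): fork (316,190), grip end (316,268). The jaw orientation is therefore right, and I only need the offset.

Run:
```python
from h import *
s=dict(np.load('w1.npz'));P=cloud(s);hsv=cv2.cvtColor(s['img'],cv2.COLOR_RGB2HSV)
m=((hsv[...,0]<14)&(hsv[...,1]>120)).astype('uint8');m[:200]=0;m[275:]=0;m[:,:300]=0;m[:,335:]=0
c=max(cv2.findContours(m,0,1)[0],key=cv2.contourArea);r=cv2.minAreaRect(c);print(r)
i=m>0
for v in range(205,272,8): print(v,P[v,314:320].mean(0).round(4))
q=(P[...,2]>.210)&(P[...,2]<.226);q[285:]=0;q[:,:235]=0;q[:,390:]=0
pts=P[q];x,y=pts[:,0],pts[:,1];print(len(pts),cv2.minEnclosingCircle(pts[:,:2].astype('float32')))
print('pivot',ray(s,316,190,.234),'rimtop',ray(s,316,178,.218),'rim L/R',ray(s,244,240,.218),ray(s,383,240,.218))
print('end',ray(s,316,268,.245))
# platform and board, shelf
for n,u,v,h in(('plat corner',275,2,.05),('plat',355,155,.05),('plat',237,223,.05),('shelf',135,88,.075),('shelf',212,206,.075),('board',275,14,.064),('board',328,108,.06),('board',210,186,.06),('board',148,90,.06)):print(n,ray(s,u,v,h).round(4))
print('z plat',np.median(P[195:205,240:250,2]),'shelf',np.median(P[150:200,80:150,2]),'board',np.median(P[150:165,210:225,2]))
```

```text
((316.0, 240.0), (58.0, 20.0), 90.0)
205 [ 0.6073 -0.0559  0.2398]
213 [ 0.6128 -0.0592  0.243 ]
221 [ 0.6188 -0.0626  0.2445]
229 [ 0.6247 -0.066   0.2464]
237 [ 0.6307 -0.0694  0.2482]
245 [ 0.6371 -0.0729  0.2491]
253 [ 0.6436 -0.0764  0.2499]
261 [ 0.6504 -0.0801  0.2501]
269 [ 0.6583 -0.084   0.2485]
4175 ((0.6487175226211548, -0.07990437746047974), 0.07035060226917267)
pivot [ 0.59653101 -0.04992553  0.234     ] rimtop [ 0.59057299 -0.04463347  0.218     ] rim L/R [ 0.61006312 -0.13574337  0.218     ] [ 0.67885179 -0.01614643  0.218     ]
end [ 0.65895623 -0.08442962  0.245     ]
plat corner [0.4017 0.0187 0.05  ]
plat [0.6271 0.0226 0.05  ]
plat [ 0.6302 -0.1816  0.05  ]
shelf [ 0.402  -0.1905  0.075 ]
shelf [ 0.5845 -0.1917  0.075 ]
board [0.4168 0.0101 0.064 ]
board [0.5492 0.0169 0.06  ]
board [ 0.5597 -0.1825  0.06  ]
board [ 0.4084 -0.1819  0.06  ]
z plat 0.04943851414914747 shelf 0.0747866648707648 board 0.06738956659925872
```

Request:
step_arm:
  commands:
    - [-20, 17, 0, 0, 87]
    - [-20, 17, 0, 0, 87]
    - [0, 0, 30, 0, 87]
    - [0, 0, 30, 0, 87]
    - [0, 0, 30, 0, 60]
    - [0, 0, 16, 0, 60]
    - [0, 0, 8, 0, 50]
    - [0, 0, 0, 0, 40]
    - [0, 0, 0, 0, 30]
  newtons: 15

```text
clock: 3.48
eef_pos: [0.6456, -0.0765, 0.2333]
eef_rot: [-3.141, 0.001, 2.623]
contact_force: [0.5, 0.4, 0.6]
opening: 0.0592
```

Run:
```python
from h import *
s=snap('wrist','w2.png')
st=manip.read_state();print(st['clock'],st['eef_pos'],st['eef_rot'],st['contact_force'])
```

```text
3.5333 [ 0.64596025 -0.07645089  0.2341359 ] [3.14079455e+00 1.91791236e-03 2.62320144e+00] [0.00686236 0.24858326 1.03677609]
```

View pics/w2.png

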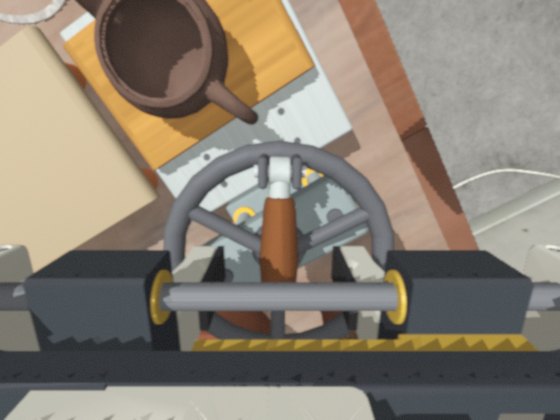

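The handle (column 280) is centred between the fingers. I'll close on it.

Request:
step_arm:
  commands:
    - [0, 0, 2, 0, 20]
    - [0, 0, 0, 0, 10]
    - [0, 0, 0, 0, 0]
    - [0, 0, 0, 0, 0]
    - [0, 0, 0, 0, 0]
    - [0, 0, 0, 0, 0]
    - [0, 0, 0, 0, 0]
    - [0, 0, 0, 0, 0]
  newtons: 15

```text
clock: 4.2
eef_pos: [0.6453, -0.0762, 0.2308]
eef_rot: [3.141, 0.0, 2.622]
contact_force: [-0.1, 0.9, 2.0]
opening: 0.0193
```

Request:
step_arm:
  commands:
    - [1.6, 0, -7.3, 0, 0]
    - [2.7, 0, -7, 0, 0]
    - [3.6, 0, -6.5, 0, 0]
    - [4.5, 0, -6, 0, 0]
    - [5.3, 0, -5.3, 0, 0]
    - [6, 0, -4.5, 0, 0]
    - [6.6, 0, -3.6, 0, 0]
    - [7, 0, -2.6, 0, 0]
    - [7.3, 0, -1.6, 0, 0]
    - [7.4, 0, -0.5, 0, 0]
    - [0, 0, 0, 0, 0]
    - [0, 0, 0, 0, 0]

```text
clock: 5.2
eef_pos: [0.6, -0.0501, 0.2772]
eef_rot: [3.14, 0.002, 2.623]
contact_force: [1.8, 2.8, 8.5]
opening: 0.0188
```

Run:
```python
from h import *
st=manip.read_state();print(st['clock'],st['eef_pos'],st['eef_rot'],st['contact_force'],st['moment'])
s=snap('wrist','w3.png');a=snap('scene');
cv2.imwrite('pics/s3.png',cv2.resize(a['img'][120:300,90:330],None,fx=3,fy=3)[:,:,::-1])
```

```text
5.2 [ 0.59998866 -0.05010274  0.27720267] [3.14024722e+00 2.03540010e-03 2.62340492e+00] [1.8433148  2.82612185 8.45686148] [ 0.73523203 -0.81421647  0.0138802 ]
```

View pics/w3.png

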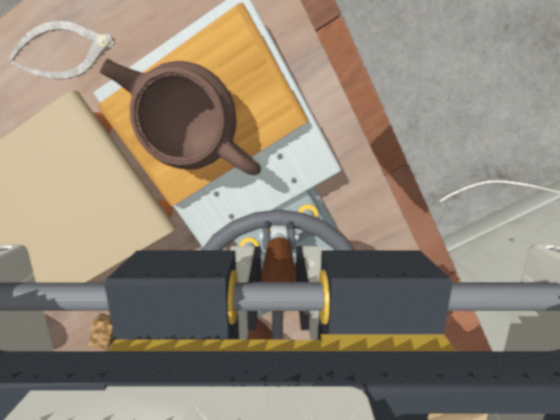

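The handle is between the fingers, with the fork at (279,228). Depth on the visible grip will show its angle.

Run:
```python
from h import *
s=snap('wrist');P=cloud(s)
for v in range(226,284,6): print(v,P[v,277:282].mean(0).round(4))
```

```text
226 [ 0.5947 -0.0473  0.2354]
232 [ 0.5972 -0.0488  0.2393]
238 [ 0.5963 -0.0483  0.2525]
244 [ 0.5968 -0.0486  0.2607]
250 [ 0.5971 -0.0488  0.2688]
256 [ 0.5976 -0.0492  0.2755]
262 [ 0.5979 -0.0494  0.2822]
268 [ 0.5987 -0.0499  0.2874]
274 [ 0.5997 -0.0505  0.2917]
280 [ 0.6007 -0.0511  0.2959]
```

View pics/s3.png

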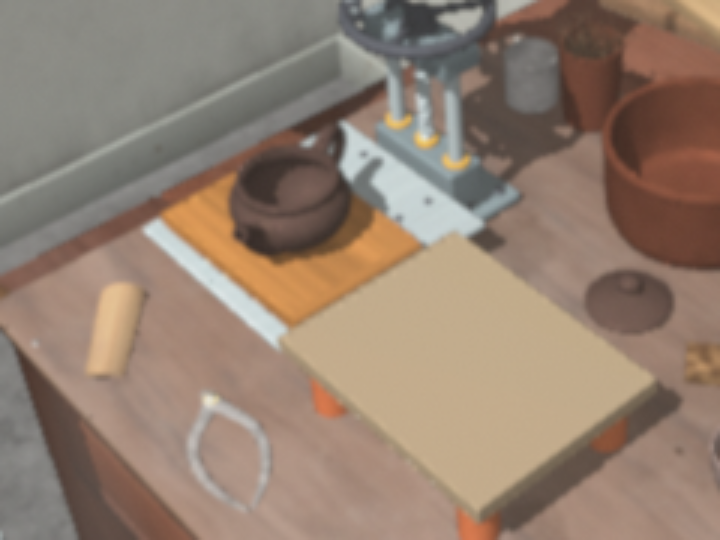

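Request:
step_arm:
  commands:
    - [3, 0, 0, 0, 0]
    - [3, 0, 0, 0, 0]
    - [0, 0, 0, 0, 0]
    - [0, 0, 0, 0, 0]

```text
clock: 5.68
eef_pos: [0.5954, -0.0474, 0.2771]
eef_rot: [3.14, 0.003, 2.623]
contact_force: [2.9, 1.5, 6.5]
opening: 0.0188
```

Run:
```python
from h import *
s=snap('wrist');P=cloud(s)
for v in range(238,284,6): print(v,P[v,277:282].mean(0).round(4))
st=manip.read_state();print(st['clock'],st['eef_pos'],st['contact_force'],st['moment'])
```

```text
238 [ 0.5964 -0.0483  0.2385]
244 [ 0.5948 -0.0474  0.2531]
250 [ 0.5944 -0.0473  0.2633]
256 [ 0.5944 -0.0473  0.2714]
262 [ 0.594  -0.0471  0.28  ]
268 [ 0.5947 -0.0476  0.2855]
274 [ 0.5951 -0.0478  0.2911]
280 [ 0.5959 -0.0483  0.2956]
5.7333 [ 0.59539225 -0.04746119  0.2770792 ] [3.44043421 1.5873244  6.8213723 ] [ 0.37936042 -1.22784821  0.00925049]
```

Request:
step_arm:
  commands:
    - [2, 0, 0, 0, 0]
    - [2, 0, 0, 0, 0]
    - [0, 0, 0, 0, 0]
    - [0, 0, 0, 0, 0]

```text
clock: 6.07
eef_pos: [0.5921, -0.0455, 0.2767]
eef_rot: [3.14, 0.003, 2.623]
contact_force: [4.0, 0.7, 5.6]
opening: 0.018
```

Run:
```python
from h import *
s=snap('wrist','w4.png');P=cloud(s)
for v in range(238,284,6): print(v,P[v,277:282].mean(0).round(4))
```

```text
238 [ 0.5946 -0.0472  0.2339]
244 [ 0.5967 -0.0484  0.2388]
250 [ 0.5936 -0.0467  0.2565]
256 [ 0.5928 -0.0463  0.2671]
262 [ 0.5922 -0.0461  0.2762]
268 [ 0.5921 -0.046   0.2836]
274 [ 0.5925 -0.0463  0.2894]
280 [ 0.5929 -0.0466  0.2946]
```

View pics/w4.png

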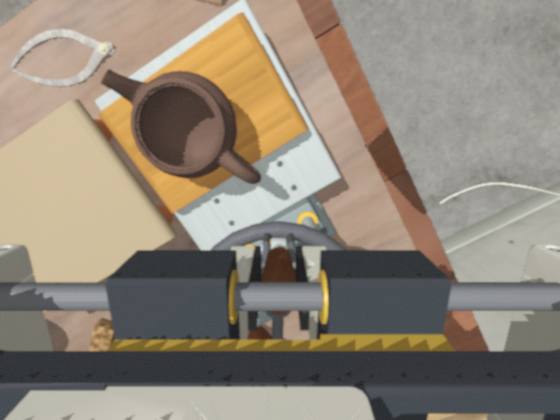

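The handle stands at or near its stop, and the pads have slid about 9 mm outward of its axis. I'll let go, recentre, lower and grip again for winding.

Request:
step_arm:
  commands:
    - [0, 0, 0, 0, 50]
    - [0, 0, 0, 0, 50]
    - [0, 0, 0, 0, 50]
    - [-9, 0, 8, 0, 50]
    - [0, 0, 9, 0, 50]
    - [0, 0, 0, 0, 10]
    - [0, 0, 0, 0, 0]
    - [0, 0, 0, 0, 0]
    - [0, 0, 0, 0, 0]
    - [0, 0, 0, 0, 0]
    - [0, 0, 0, 0, 0]
  newtons: 35

```text
clock: 7.03
eef_pos: [0.5995, -0.0495, 0.2588]
eef_rot: [3.14, 0.001, 2.623]
contact_force: [0.2, 1.5, -0.1]
opening: 0.0191
```

Run:
```python
from h import *
s=snap('wrist');P=cloud(s)
for v in range(226,284,6): print(v,P[v,277:282].mean(0).round(4))
st=manip.read_state();print(st['clock'],st['eef_pos'],st['contact_force'],st['moment'])
```

```text
226 [ 0.592  -0.0455  0.2233]
232 [ 0.5955 -0.0475  0.224 ]
238 [ 0.5952 -0.0474  0.2354]
244 [ 0.5964 -0.0481  0.2415]
250 [ 0.5938 -0.0467  0.257 ]
256 [ 0.5932 -0.0464  0.2663]
262 [ 0.5926 -0.0462  0.2746]
268 [ 0.5924 -0.0461  0.2815]
274 [ 0.5925 -0.0462  0.2872]
280 [ 0.5928 -0.0464  0.292 ]
7.0833 [ 0.59950322 -0.04954573  0.25885687] [ 0.86468041  1.76376909 -1.09826048] [ 0.66804976 -0.25934008  0.03095789]
```

Request:
step_arm:
  commands:
    - [-1.9, 14.5, 0, 0, 0]
    - [-5.6, 13.5, 0, 0, 0]
    - [-8.9, 11.6, 0, 0, 0]
    - [-11.6, 8.9, 0, 0, 0]
    - [-13.5, 5.6, 0, 0, 0]
    - [-14.5, 1.9, 0, 0, 0]

```text
clock: 7.58
eef_pos: [0.6752, -0.0287, 0.2588]
eef_rot: [-3.14, -0.001, 2.623]
contact_force: [-5.4, -0.7, 3.5]
opening: 0.0189
```

Request:
step_arm:
  commands:
    - [-14.5, -1.9, 0, 0, 0]
    - [-13.5, -5.6, 0, 0, 0]
    - [-11.6, -8.9, 0, 0, 0]
    - [-8.9, -11.6, 0, 0, 0]
    - [-5.6, -13.5, 0, 0, 0]
    - [-1.9, -14.5, 0, 0, 0]
    - [1.9, -14.5, 0, 0, 0]
    - [5.6, -13.5, 0, 0, 0]
    - [8.9, -11.6, 0, 0, 0]
    - [11.6, -8.9, 0, 0, 0]
    - [13.5, -5.6, 0, 0, 0]
    - [14.5, -1.9, 0, 0, 0]

```text
clock: 8.58
eef_pos: [0.6208, -0.127, 0.2589]
eef_rot: [3.14, 0.003, 2.622]
contact_force: [5.7, 2.9, -0.9]
opening: 0.0187
```

Request:
step_arm:
  commands:
    - [14.5, 1.9, 0, 0, 0]
    - [13.5, 5.6, 0, 0, 0]
    - [11.6, 8.9, 0, 0, 0]
    - [8.9, 11.6, 0, 0, 0]
    - [5.6, 13.5, 0, 0, 0]
    - [1.9, 14.5, 0, 0, 0]
    - [0, 0, 0, 0, 0]
    - [0, 0, 0, 0, 0]
    - [0, 0, 0, 0, 0]

```text
clock: 9.33
eef_pos: [0.5994, -0.0495, 0.2588]
eef_rot: [3.141, 0.001, 2.623]
contact_force: [1.8, 0.6, 1.9]
opening: 0.0189
```

Run:
```python
from h import *
s=snap('wrist','w5.png');P=cloud(s);np.savez('w5.npz',**s)
for v in range(238,284,12): print(v,P[v,277:282].mean(0).round(4))
st=manip.read_state();print(st['clock'],st['eef_pos'],st['contact_force'],st['moment'])
```

```text
238 [ 0.5951 -0.0474  0.2353]
250 [ 0.5938 -0.0468  0.2567]
262 [ 0.5926 -0.0462  0.2744]
274 [ 0.5927 -0.0463  0.2866]
9.3833 [ 0.59930192 -0.04979884  0.25880273] [0.90808217 1.38590348 2.14726856] [ 0.53133294 -0.57470095 -0.00740235]
```

View pics/w5.png

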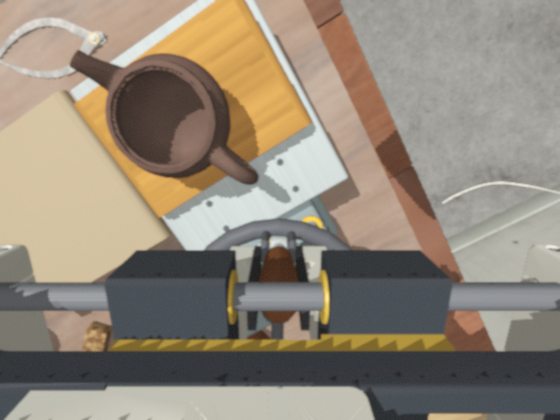

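The platform has risen one turn and the teapot still stands on the board. Next I compare the platform and shelf heights.

Run:
```python
from h import *
s=dict(np.load('w5.npz'));P=cloud(s)
def box(P,x0,x1,y0,y1,lo=.03,hi=.13):
    q=(P[...,0]>x0)&(P[...,0]<x1)&(P[...,1]>y0)&(P[...,1]<y1)&(P[...,2]>lo)&(P[...,2]<hi);return q.sum(),np.median(P[q][:,2]).round(4) if q.any() else None
for k in range(2):
    if k: P=cloud(snap('top'))
    print('plat',box(P,.57,.60,-.175,-.10),box(P,.405,.411,-.15,0),'shelf',box(P,.41,.57,-.24,-.2),box(P,.41,.58,-.43,-.2),'board',box(P,.45,.54,-.02,0),box(P,.42,.54,-.17,-.15))
```

```text
plat (np.int64(1583), np.float64(0.0734)) (np.int64(595), np.float64(0.0734)) shelf (np.int64(5096), np.float64(0.0748)) (np.int64(17642), np.float64(0.0748)) board (np.int64(2038), np.float64(0.0915)) (np.int64(1044), np.float64(0.0913))
plat (np.int64(242), np.float64(0.0734)) (np.int64(95), np.float64(0.0734)) shelf (np.int64(699), np.float64(0.0747)) (np.int64(4308), np.float64(0.0748)) board (np.int64(201), np.float64(0.0911)) (np.int64(284), np.float64(0.0914))
```

The platform is at 73.4 mm and the shelf at 74.8 mm. That needs about 27° more, which leaves the platform a hair above the shelf.

Request:
step_arm:
  commands:
    - [-1.5, 13, 0, 0, 0]
    - [-4.5, 12.4, 0, 0, 0]
    - [0, 0, 0, 0, 0]
    - [0, 0, 0, 0, 0]
    - [0, 0, 0, 0, 0]
    - [0, 0, 0, 0, 0]
    - [0, 0, 0, 0, 0]
    - [0, 0, 0, 0, 0]

```text
clock: 10.1
eef_pos: [0.6171, -0.031, 0.2588]
eef_rot: [3.141, 0.001, 2.622]
contact_force: [1.3, 1.7, 4.8]
opening: 0.0192
```

Run:
```python
from h import *
def box(P,x0,x1,y0,y1,lo=.03,hi=.13):
    q=(P[...,0]>x0)&(P[...,0]<x1)&(P[...,1]>y0)&(P[...,1]<y1)&(P[...,2]>lo)&(P[...,2]<hi);return q.sum(),np.median(P[q][:,2]).round(4) if q.any() else None
for c in('wrist','top'):
    P=cloud(snap(c))
    print('plat',box(P,.57,.60,-.175,-.10),box(P,.405,.411,-.15,0),'shelf',box(P,.41,.57,-.24,-.2),'board',box(P,.45,.54,-.02,0))
st=manip.read_state();print(st['clock'],st['eef_pos'],st['contact_force'])
```

```text
plat (np.int64(1622), np.float64(0.0752)) (np.int64(404), np.float64(0.0752)) shelf (np.int64(5162), np.float64(0.0748)) board (np.int64(2089), np.float64(0.0932))
plat (np.int64(247), np.float64(0.0751)) (np.int64(98), np.float64(0.0749)) shelf (np.int64(702), np.float64(0.0747)) board (np.int64(201), np.float64(0.093))
10.2 [ 0.61709568 -0.03100202  0.25877839] [1.7875899  2.45095648 4.55854131]
```

Platform and shelf agree within 0.4 mm. I'll release, rise clear and turn for the push.

Request:
step_arm:
  commands:
    - [0, 0, 0, 0, 60]
    - [0, 0, 0, 0, 60]
    - [0, 0, 0, 0, 60]
    - [0, 0, 0, 0, 60]
    - [0, 0, -20, 0, 60]
    - [0, 0, -30, 0, 60]
    - [0, 0, -30, 0, 60]
    - [0, 0, 0, -0.12, 80]
    - [0, 0, 0, -0.12, 80]
    - [0, 0, 0, -0.12, 80]
    - [0, 0, 0, -0.12, 80]
    - [0, 0, 0, -0.12, 80]

```text
clock: 11.2
eef_pos: [0.6166, -0.0311, 0.3381]
eef_rot: [-3.142, -0.001, -3.055]
contact_force: [-0.1, -0.2, -0.2]
opening: 0.0793
```

Request:
step_arm:
  commands:
    - [0, 0, 0, -0.12, 80]
    - [0, 0, 0, -0.12, 80]
    - [0, 0, 0, -0.12, 80]
    - [0, 0, 0, -0.12, 80]
    - [0, 0, 0, -0.12, 80]
    - [0, 0, 0, -0.12, 80]
    - [0, 0, 0, -0.12, 80]
    - [0, 0, 0, -0.12, 80]
    - [0, 0, 0, -0.12, 80]
    - [0, 0, 0, -0.12, 80]
    - [0, 0, 0, -0.12, 80]
    - [0, 0, 0, -0.12, 80]

```text
clock: 12.2
eef_pos: [0.6166, -0.0311, 0.338]
eef_rot: [3.14, -0.0, -1.615]
contact_force: [0.5, 0.1, 0.7]
opening: 0.0802
```

Run:
```python
from h import *
s=snap('wrist','w6.png');P=cloud(s);np.savez('w6.npz',**s)
st=manip.read_state();print(st['clock'],st['eef_pos'],st['eef_rot'],st['qpos'])
```

```text
12.25 [ 0.61667318 -0.03101329  0.33798691] [ 3.14056770e+00 -2.09994197e-04 -1.60610852e+00] [ 2.65541571e-01  2.16249694e-01  6.39343788e-02 -1.04361521e-04
 -1.41952216e+00 -3.00838088e-01]
```

View pics/w6.png

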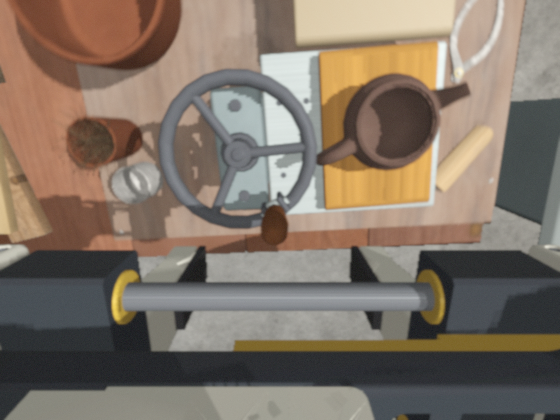

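The handle stands upright (end at (274,240)). The board's +y end lies at rows 203–208, columns 331–432, and the teapot's rear is at about row 167.

Run:
```python
from h import *
s=dict(np.load('w6.npz'));P=cloud(s);hsv=cv2.cvtColor(s['img'],cv2.COLOR_RGB2HSV)
for u,v in((331,208),(432,203),(320,52),(437,43)): print('board',ray(s,u,v,.086).round(4))
q=(P[...,2]>.13)&(P[...,0]>.36)&(P[...,0]<.56)&(P[...,1]<0.02)&(P[...,1]>-.17)
print('teapot >.13: min',P[q].min(0).round(3),'max',np.percentile(P[q],99.5,0).round(3))
q=(P[...,2]>.205)&(P[...,2]<.226)&(P[...,0]>.55)&(P[...,0]<.75)&(P[...,1]>-.17)&(P[...,1]<.02);print(cv2.minEnclosingCircle(P[q][:,:2].astype('float32')))
q=(P[...,2]>.0)&(P[...,2]<.2)&(P[...,1]>.03)&(P[...,0]<.6)&(P[...,1]<.12);print('near path',q.sum(),P[q].max(0) if q.any() else '')
```

```text
board [0.5446 0.0143 0.086 ]
board [0.4061 0.0134 0.086 ]
board [ 0.5586 -0.1814  0.086 ]
board [ 0.4195 -0.1849  0.086 ]
teapot >.13: min [ 0.414 -0.148  0.13 ] max [ 0.56  -0.022  0.446]
((0.6494163274765015, -0.07999889552593231), 0.07039426267147064)
near path 1267 [0.59993656 0.11882263 0.00239376]
```

Request:
step_arm:
  commands:
    - [0, 0, 0, -0.035, 80]
    - [-29, 0, 0, 0, 80]
    - [-29, 0, 0, 0, 80]
    - [-29, 10, 0, 0, 80]
    - [0, 35, 0, 0, 80]
    - [0, 35, 0, 0, 80]
    - [0, 35, 0, 0, 80]
    - [0, 32, 0, 0, 80]
    - [0, 0, 40, 0, 80]
    - [0, 0, 40, 0, 80]
    - [0, 0, 40, 0, 80]
    - [0, 0, 0, 0, 80]

```text
clock: 13.25
eef_pos: [0.4663, 0.0566, 0.2117]
eef_rot: [3.131, -0.004, -1.59]
contact_force: [-2.1, -1.2, -1.2]
opening: 0.0796
```

Request:
step_arm:
  commands:
    - [0, 0, 40, 0, 80]
    - [0, 0, 40, 0, 80]
    - [0, 0, 30, 0, 80]
    - [0, 0, 15, 0, 80]
    - [0, 0, 0, 0, 80]
    - [0, 0, 0, 0, 80]

```text
clock: 13.75
eef_pos: [0.4722, 0.0584, 0.0945]
eef_rot: [3.141, -0.001, -1.587]
contact_force: [0.1, -0.1, 0.5]
opening: 0.0799
```

Request:
step_arm:
  commands:
    - [0, 0, 12, -0.016, 80]
    - [10, 0, 0, 0, 80]
    - [10, 0, 0, 0, 80]
    - [5, 0, 0, 0, 80]
    - [3, 0, 0, 0, 80]
    - [3, 0, 0, 0, 80]
    - [3, 0, 0, 0, 80]
    - [3, 0, 0, 0, 80]

```text
clock: 14.42
eef_pos: [0.4726, 0.0217, 0.0823]
eef_rot: [-3.139, 0.001, -1.569]
contact_force: [1.6, 3.9, 3.5]
opening: 0.0805
```

Request:
step_arm:
  commands:
    - [3, 0, 0, 0, 80]
    - [3, 0, 0, 0, 80]
    - [4, 0, 0, 0, 80]
    - [4, 0, 0, 0, 80]
    - [4, 0, 0, 0, 80]
    - [4, 0, 0, 0, 80]
    - [4, 0, 0, 0, 80]
    - [4, 0, 0, 0, 80]
    - [4, 0, 0, 0, 80]
    - [4, 0, 0, 0, 80]
    - [3, 0, 0, 0, 80]
    - [1, 0, 0, 0, 80]

```text
clock: 15.42
eef_pos: [0.4724, -0.0205, 0.0821]
eef_rot: [-3.14, 0.001, -1.569]
contact_force: [0.8, 6.5, 6.3]
opening: 0.0801
```

```bash
cat > m.py <<'E'
from h import *
st=manip.read_state();print(st['clock'],st['eef_pos'],st['contact_force'])
s=snap('wrist','w7.png');P=cloud(s)
b=(P[...,2]>.087)&(P[...,2]<.099)&(P[...,0]>.36)&(P[...,0]<.60)&(P[...,1]<.05)&(P[...,1]>-.44)
hsv=cv2.cvtColor(s['img'],cv2.COLOR_RGB2HSV);m=b&(hsv[...,1]>100)
m[285:]=0
n,l,stt,_=cv2.connectedComponentsWithStats(m.astype('uint8'));i=1+stt[1:,4].argmax();p=P[l==i][:,:2].astype('float32')
print(len(p),cv2.minAreaRect(p),p.min(0),p.max(0),np.median(P[l==i][:,2]))
E
python3 m.py
```

```text
15.4167 [ 0.4723745  -0.02048929  0.08208976] [0.76860407 6.49369603 6.32443304]
38293 ((0.4844987988471985, -0.08849748969078064), (0.1410532295703888, 0.11117333918809891), 0.7215357422828674) [ 0.41438746 -0.14496398] [ 0.5544747 -0.0325589] 0.09318883502824565
```

View pics/w7.png

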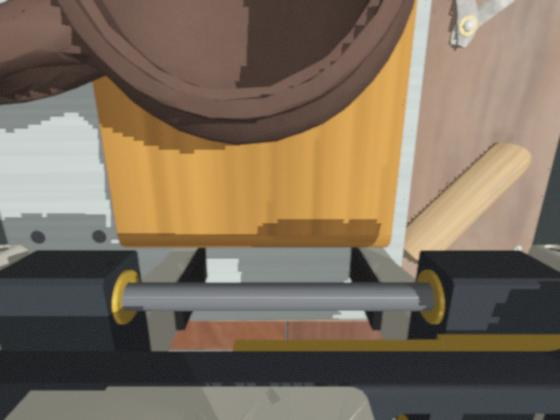

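The board's rear edge is square against both fingers (row 245), and the teapot is well clear. I continue.

Request:
step_arm:
  commands:
    - [2, 0, 0, 0, 80]
    - [4, 0, 0, 0, 80]
    - [5, 0, 0, 0, 80]
    - [5, 0, 0, 0, 80]
    - [5, 0, 0, 0, 80]
    - [5, 0, 0, 0, 80]
    - [5, 0, 0, 0, 80]
    - [5, 0, 0, 0, 80]
    - [5, 0, 0, 0, 80]
    - [5, 0, 0, 0, 80]
    - [5, 0, 0, 0, 80]
    - [5, 0, 0, 0, 80]

```text
clock: 16.47
eef_pos: [0.4722, -0.0766, 0.082]
eef_rot: [-3.14, 0.001, -1.569]
contact_force: [0.6, 5.8, 5.9]
opening: 0.0799
```

Request:
step_arm:
  commands:
    - [5, 0, 0, 0, 80]
    - [5, 0, 0, 0, 80]
    - [5, 0, 0, 0, 80]
    - [5, 0, 0, 0, 80]
    - [5, 0, 0, 0, 80]
    - [5, 0, 0, 0, 80]
    - [5, 0, 0, 0, 80]
    - [5, 0, 0, 0, 80]
    - [5, 0, 0, 0, 80]
    - [5, 0, 0, 0, 80]
    - [4, 0, 0, 0, 80]
    - [2, 0, 0, 0, 80]

```text
clock: 17.47
eef_pos: [0.4719, -0.1328, 0.0818]
eef_rot: [-3.141, 0.0, -1.57]
contact_force: [0.7, 6.2, 6.7]
opening: 0.0803
```

```bash
python3 m.py
```

```text
17.4667 [ 0.47188027 -0.13281449  0.08183568] [0.65635188 6.23969421 6.72220021]
38634 ((0.4837277829647064, -0.20077922940254211), (0.14075501263141632, 0.11185621470212936), 0.34019777178764343) [ 0.41354096 -0.25711605] [ 0.55425584 -0.14494139] 0.09317247950803297
```

Request:
step_arm:
  commands:
    - [3, 0, 0, 0, 80]
    - [5, 0, 0, 0, 80]
    - [5, 0, 0, 0, 80]
    - [5, 0, 0, 0, 80]
    - [5, 0, 0, 0, 80]
    - [5, 0, 0, 0, 80]
    - [5, 0, 0, 0, 80]
    - [5, 0, 0, 0, 80]
    - [5, 0, 0, 0, 80]
    - [5, 0, 0, 0, 80]
    - [5, 0, 0, 0, 80]
    - [5, 0, 0, 0, 80]

```text
clock: 18.52
eef_pos: [0.4713, -0.1912, 0.0814]
eef_rot: [3.141, 0.0, -1.57]
contact_force: [-0.4, 4.0, 3.4]
opening: 0.08
```

Request:
step_arm:
  commands:
    - [5, 0, 0, 0, 80]
    - [5, 0, 0, 0, 80]
    - [4, 0, 0, 0, 80]
    - [3, 0, 0, 0, 80]
    - [2, 0, 0, 0, 80]
    - [0, 0, 0, 0, 80]
    - [0, 0, 0, 0, 80]

```text
clock: 19.1
eef_pos: [0.4711, -0.2101, 0.0811]
eef_rot: [3.141, -0.0, -1.57]
contact_force: [-0.1, -0.2, 0.4]
opening: 0.0801
```

```bash
python3 m.py
```

```text
19.1 [ 0.47108354 -0.21010274  0.08114699] [-0.10555414 -0.18568901  0.3525799 ]
39211 ((0.48340144753456116, -0.27884992957115173), (0.11145542562007904, 0.14036628603935242), 89.95630645751953) [ 0.4131774  -0.33452445] [ 0.55361754 -0.22309464] 0.09296667829434702
```

Request:
step_arm:
  commands:
    - [-5, 0, 0, 0, 80]
    - [-20, 0, 0, 0, 80]
    - [-20, 0, 0, 0, 80]
    - [-10, 20, -20, 0, 80]
    - [0, 10, -40, 0, 80]
    - [0, 0, -40, 0, 80]
    - [0, 0, -40, 0, 80]
    - [0, 0, -40, 0, 80]
    - [0, 0, -40, 0, 80]
    - [0, 0, -40, 0, 80]
    - [0, 0, 0, 0, 80]
    - [0, 0, 0, 0, 80]

```text
clock: 20.15
eef_pos: [0.4422, -0.1546, 0.3438]
eef_rot: [-3.137, 0.0, -1.57]
contact_force: [-0.1, 0.5, -0.5]
opening: 0.0802
```

Run:
```python
from h import *
st=manip.read_state();print(st['clock'],st['eef_pos'],st['contact_force'])
s=snap('wrist','w8.png');P=cloud(s)
def box(x0,x1,y0,y1,lo=.03,hi=.13):
    q=(P[...,0]>x0)&(P[...,0]<x1)&(P[...,1]>y0)&(P[...,1]<y1)&(P[...,2]>lo)&(P[...,2]<hi);return q.sum(),np.median(P[q][:,2]).round(4) if q.any() else None
print('plat',box(.43,.56,-.17,-.08),'shelf',box(.565,.58,-.3,-.2),'near',box(.40,.409,-.3,-.2))
hsv=cv2.cvtColor(s['img'],cv2.COLOR_RGB2HSV)
m=(P[...,2]>.086)&(P[...,2]<.1)&(P[...,0]>.36)&(P[...,0]<.6)&(P[...,1]<-.1)&(P[...,1]>-.46);m[285:]=0
p=P[m][:,:2].astype('float32');print(cv2.minAreaRect(p),np.percentile(p,[.3,99.7],0),np.median(P[m][:,2]))
```

```text
20.15 [ 0.4422375  -0.1545529   0.34377192] [-0.07736455  0.48115777 -0.52931419]
plat (np.int64(5618), np.float64(0.0753)) shelf (np.int64(928), np.float64(0.075)) near (np.int64(557), np.float64(0.075))
((0.4837578535079956, -0.29195261001586914), (0.14005817472934723, 0.13876061141490936), 0.0077804261818528175) [[ 0.41402603 -0.35938518]
 [ 0.5531796  -0.22261623]] 0.09299915187596189
```

View pics/w8.png

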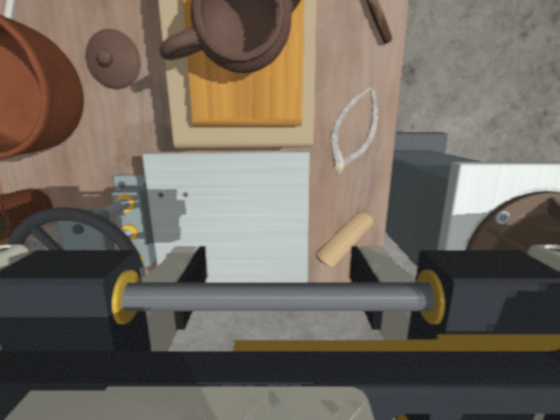

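The board lies square on the shelf with its rear edge (row 124) well past the shelf edge (row 147). The teapot is upright and nothing touches the robot, so I hand the job in.

```bash
python3 -c "
from workcell import manip
print(manip.finish_job())"
```

```text
the job is handed in; nothing more can be done
None
```

The job is handed in after about 20 s of the 72 s allowed. The board with the teapot lies on the kiln shelf, and the platform is level with it. `finish_job()` gave no verdict.

**What I did:**
- **Handle:** I folded it upright at the start and wound the wheel about 387° clockwise.
- **Board:** I let go of the handle and pushed the board's far end with both open fingertips, keeping it flat all the way.
- **Clear:** I backed off and rose clear before handing in.

**Last checks:**
- **Platform:** its top measured 75.3 mm and the shelf 75.0 mm, so they are flush within about 0.3 mm.
- **Board:** its top is at 93.0 mm, so it lies flat. Its centre is about 129 mm in from the entry edge and 9 mm off the middle line, and it is turned by less than 0.01 rad.
- **Teapot:** it stands upright on the board in the last picture. I never saw the robot touch it, and the push force stayed under about 10 N.
- **Bystanders:** I saw no sign that any had moved, but I did not measure them.
- **Robot:** it is clear of everything, with about 0.5 N of residual force reading.

**What disagreed:** the wheel's axis measured about 133 mm from the middle of the platform, where the description says 165 mm. Several views agreed on the measured value, so I used that. The handle also needed about 10 mm more push than I worked out to reach its stop.

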